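Hang the rinsed bottle on the drying peg

ROBOT

A 6-joint arm with a two-finger parallel gripper is mounted at the origin on a cart in front of the work surface, level with it; the furniture and walls round the work are solid. World frame = base frame: x ahead of the robot, y to its left, z up, the work surface at z = 0. Lengths are in m, angles in degrees, forces in N, time in s.
With the tool pointing down it reaches from about 0.25 to 0.725 m from the base axis. Payload 9.7 kg.
Tool frame: the origin (TCP) lies at the centre of the arm's flange, where the gripper is bolted on; the fingertips stand 173 mm ahead of it and the grasp point (between the pads) lies 155 mm ahead of it; z points along the fingers, y is the line along which they close (so a half turn about z gives the same grasp; the last joint's range is limited). The gripper opens to 85 mm and grips with 20 to 120 N. Pads are 22 mm wide; open, the fingers measure 114 mm over their backs; the gripper's body (76 mm by 85 mm) begins 54 mm behind the grasp point. The pads swing forward as they close: fully open they stand 13 mm farther back than shut.
Start: joints at [-64.572, 4.979, 10.078, 95.1, 0, 90], TCP at [0.236, -0.497, 0.405] pointing down, gripper open.
Joint ranges: [-179.16, 179.16], [-48.56, 103.87], [-65.8, 70.77], [-126.05, 130.52], [-82.76, 87.17], [-180, 180]. Speed limits (degrees/s): [127.2, 127.2, 147.25, 180, 180, 180].

INTERFACE

Orientations are given as [roll, pitch, yaw] about the fixed x, y, z axes, in that order (R = Rz(yaw) Ry(pitch) Rx(roll)).
In Python, from workcell import monitor, camera, get_calibration, bot gives the robot as it stands.
- The arm moves only by the tool carry_out, never from a script. Its argument "targets" is text: rows parted by semicolons, each of 7 numbers parted by spaces: the shift along the tool's x, y, z in units of 0.04 m (1.0 is 0.04 m), then the turn, a rotation vector about the tool's x, y, z in units of 0.1 rad (1.0 is 0.1 rad), then the opening, from -1 (shut) to 1 (fully open), so that 0 is half open. A call has exactly 8 rows; each row shifts and turns the commanded pose from where the row before left it, along the tool's axes as they then stand; what a row does not reach is not made up. A row lasts 1/12 s, in which the tool goes at most 41.7 mm and 7.16 degrees, less where a joint would pass 70% of its speed; a pose out of reach is approached as far as the arm can. A call with a number of a shift or a turn outside -1 to 1 is refused whole. A call with a gripper value outside its range is refused whole. The fingers move at their own pace and stop on an object; "newtons" is the grip in N (left out, the last holds). Time passes only in rows, so rows that do not move let the fingers close, or fill a call up. It gives the time, the measured TCP pose, the force, the opening and the grip force at its end, in the units of the state.
- monitor.get_obs(): the state, without advancing time (a new reading comes with each control period).
- camera(name): name is "side" or "top"; returns the picture (420x560x3 uint8, red, green, blue); there is no depth.
- get_calibration(name): a dict with "fx", "fy", "cx", "cy" (pixels), "D" ([k1, k2, p1, p2, k3] as OpenCV has them; the pictures are not rectified), "view" (4x4, takes a point from world to camera coordinates). Camera axes: x right, y down, z forward; pixel columns grow to the right and rows downward; lengths in m; the calibration is good to about 2 mm. A picture is of the moment at which its call begins. get_calibration takes no time and is no camera call.
- bot.job_done(): hands the job in; it is judged then, once.
The state is a dict: "time": time; "q": joint angles; "qd": joint speeds; "joint_efforts": joint torques, N m; "ee_pos": TCP position; "tcp_rot": TCP orientation; "wrist_force": force on the tool from outside, world axes, zero at the start; "torque": the same for the moment, N m; "opening": finger opening in m; "grasp_force": force on a finger pad.
Only numpy, scipy, OpenCV 4.12 (cv2) and the standard library are available. Lean on these libraries where they do the work, as an engineer would, in place of code of your own. Each camera call takes 0.05 s, during which the arm holds its last target. There are 200 camera calls.

TASK

A rinsed square white bottle lies open, without a cap, on the worktop. Turn it neck down and slide its neck over the empty slanted blue peg until the mouth sits on the peg's collar, then let go so that it hangs there to drain. Leave the blue-capped bottle lying where it is.

Things in the scene. Friction and masses are not known exactly. Their poses are not given: they have to be found in the camera images.
- open_bottle: Open white square bottle, 80 g, lying on its side, mouth roughly to the robot. Origin: mid-length of the square body, on the side it lies on; +x to the mouth, +z up at the start. Long axis 25 mm along +z. Body 50 x 50 mm, x = -40 to 40; shoulder to 50; round neck (35 mm outside, bore 24 mm) to 95 = mouth. Hollow: a peg passes through the neck into the body. Balances near x = 5 mm.
- bottle_mouth (a point): Centre of the open bottle's mouth, on its long axis, 95 mm from the middle of the square body.
- capped_bottle: Bystander: a bottle of the same shape closed with a blue screw cap (99 mm from mid-body to the cap's end), lying on its side; origin and axes as the open bottle.
- free_peg: Empty blue peg, 70 mm long, tapered from 20 mm at the foot to 10 mm near its rounded tip, on a blue collar disc of 40 mm diameter. Fixed on a grey base plate 130 x 90 x 10 mm. Origin: middle of the collar's upper face, 45 mm above the worktop; +z along the peg to the tip, 45 degrees up, leaning away from the robot; y level. The bottle's mouth rests on the collar when fully on.
- peg_tip (a point): Tip of the empty peg, on its axis, 70 mm from the collar.
- used_peg: Equal peg on an equal stand, already taken by a white bottle fixed on it neck down (50 mm square, reaching 135 mm along +z); same origin and axes. Leave it.
- pellet_press: Fixed green bench press at the back, a bystander that a carried bottle must not bump into: origin under its middle; it reaches about 110 mm from there toward the robot, 150 mm to either side and 380 mm up. Carry things past on the robot's side of it.
Not all that is in view belongs to the job. Leave any turquoise look-alike of the part that bears free_peg alone.

How it is judged (in metres and radians):
At the end, for the whole second after the job is handed in: The open bottle hangs at rest on the empty peg, neck down: its mouth within 15 mm of the middle of the collar's upper face and no more than 12 mm above it along the peg, its long axis within 17 degrees of the peg's. The capped bottle lies within 30 mm of where it was (distance between bottle_mouth and free_peg below 0.015 m and z of bottle_mouth in the frame of free_peg below 0.012 m and angle between the x axis of open_bottle and the z axis of free_peg, either way round below 0.3 rad and angle between open_bottle's own x axis and vertical above 1.9 rad and linear speed of open_bottle below 0.02 m/s and distance of capped_bottle from where it was at the start of the episode below 0.03 m); the robot touches nothing.
It fails at once if the capped bottle is pushed or carried more than 60 mm away (distance of capped_bottle from where it was at the start of the episode above 0.06 m).
It also fails if it takes over 53 s, if anything falls off the work surface, if the arm or the gripper's body presses on something with over 40 N, if the wrist force passes 120 N, or if a joint passes its speed limit or range.

## Working session

There is one attempt and no reset: what is moved stays moved. The work goes in short steps, Python scripts to look and compute and a tool call to move; the robot and the scene stay as the last step left them, time stands still between calls to the robot, and variables do not carry over. Pictures are saved under pics/ and viewed, at most 10 in all, crops included, and the job is handed in when it is done.

Besides the shell and the picture viewer there is one more tool, called after "Call:" by a JSON object that holds its "op" and its "data". carry_out: Moves the arm, as the interface text tells. Shifts and turns lie within -1 to 1; 1 stands for 0.04 m of shift or 0.1 rad of turn. Its arguments: {"type":"object","properties":{"targets":{"type":"string"},"newtons":{"type":"number"}},"required":["targets"]}

```bash
mkdir -p pics; ls; python3 - <<'E'
from workcell import monitor,camera,get_calibration
import cv2,numpy as np
for n in("side","top"):
    im=camera(n);cv2.imwrite(f"pics/{n}0.png",im[:,:,::-1]);c=get_calibration(n);print(n,{k:np.round(v,4).tolist() for k,v in c.items()})
o=monitor.get_obs();print(o)
E
```

```text
pics
side {'fx': 542.2361, 'fy': 542.2361, 'cx': 283.9091, 'cy': 209.35, 'D': [-0.0381, 0.0, 0.0, 0.0, 0.0], 'view': [[-0.1092, -0.994, -0.0036, 0.0961], [-0.8627, 0.0966, -0.4964, 0.5031], [0.4937, -0.0511, -0.8681, 1.5258], [0.0, 0.0, 0.0, 1.0]]}
top {'fx': 381.8656, 'fy': 381.8656, 'cx': 277.6872, 'cy': 209.6113, 'D': [-0.0649, 0.0, 0.0, 0.0, 0.0], 'view': [[-0.0221, -0.9997, 0.0065, 0.0629], [-0.9981, 0.0216, -0.0568, 0.5386], [0.0567, -0.0077, -0.9984, 1.4396], [0.0, 0.0, 0.0, 1.0]]}
{'time': 0.1, 'q': array([-6.45729634e+01,  5.00587746e+00,  1.00378340e+01,  9.50996378e+01,
       -3.51195384e-04,  9.00009334e+01]), 'qd': array([-0.0365796 , -0.08719473,  0.14387757,  0.06346307, -0.01508372,
       -0.03515268]), 'joint_efforts': array([-2.77586478e-04, -5.21563518e+01,  4.65652084e+01,  1.59423536e-02,
        4.41200569e-06,  5.80958215e-06]), 'ee_pos': array([ 0.23614336, -0.4967133 ,  0.40406333]), 'tcp_rot': array([-1.79932319e+02,  3.52297784e-04,  2.54261036e+01]), 'wrist_force': array([0.15812676, 1.31618796, 0.58379019]), 'torque': array([-0.04478185,  0.02900747, -0.04659528]), 'grasp_force': 0.0, 'opening': 0.08534640411364859}
```

View pics/side0.png

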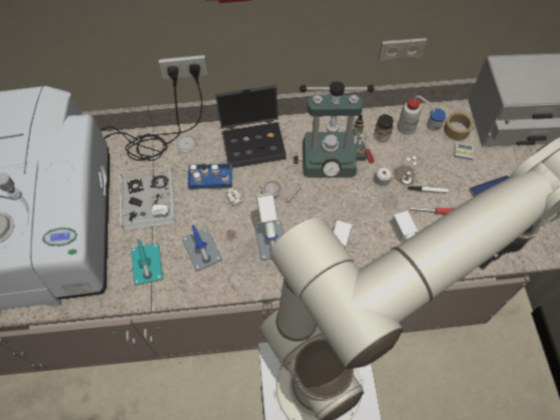

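View pics/top0.png

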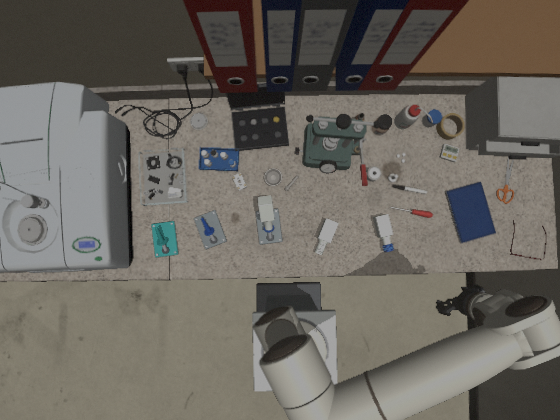

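Candidates, in top-view pixels:
- **Bottles:** open bottle (326,236, no cap), blue-capped bottle (385,232), and the bottle on the used peg (267,220).
- **Pegs:** blue free peg (209,228), turquoise look-alike (165,240), and used peg (267,225).

I choose the bottle at (326,236) and the peg at (209,228), and check both in a close crop.

```bash
cat > h.py <<'E'
import numpy as np,cv2
from workcell import monitor,camera,get_calibration
def cal(n):
    c=get_calibration(n);K=np.array([[c['fx'],0,c['cx']],[0,c['fy'],c['cy']],[0,0,1.]]);return K,np.array(c['D'],float),np.array(c['view'])
def ray(n,p):
    K,D,V=cal(n);u=cv2.undistortPoints(np.array(p,float).reshape(-1,1,2),K,D).reshape(-1,2)
    d=np.c_[u,np.ones(len(u))]@V[:3,:3];return -V[:3,:3].T@V[:3,3],d/np.linalg.norm(d,axis=1)[:,None]
def plane(n,p,z):
    o,d=ray(n,p);return o+d*((z-o[2])/d[:,2])[:,None]
def proj(n,P):
    K,D,V=cal(n);return cv2.projectPoints(np.array(P,float).reshape(-1,3),cv2.Rodrigues(V[:3,:3])[0],V[:3,3],K,D)[0].reshape(-1,2)
def tri(ps,pt):
    A=np.zeros((3,3));b=np.zeros(3)
    for n,p in(("side",ps),("top",pt)):
        o,d=ray(n,[p]);M=np.eye(3)-np.outer(d[0],d[0]);A+=M;b+=M@o
    return np.linalg.solve(A,b)
E
python3 - <<'E'
from h import *
t=cv2.imread("pics/top0.png");s=cv2.imread("pics/side0.png")
a=cv2.resize(t[185:265,190:410],None,fx=3.6,fy=3.6,interpolation=cv2.INTER_CUBIC)
b=cv2.resize(s[190:270,180:400],None,fx=3.6,fy=3.6,interpolation=cv2.INTER_CUBIC)
cv2.imwrite("pics/crop.png",np.vstack([a,b]))
for n,im,R in(("top",t,(300,205,345,262)),("side",s,(325,215,360,260)),("top",t,(365,205,405,255))):
    x0,y0,x1,y1=R;g=im[y0:y1,x0:x1].astype(int)
    m=((g.min(2)>185)).astype(np.uint8)
    k,l,st,_=cv2.connectedComponentsWithStats(m);i=1+st[1:,4].argmax()
    ys,xs=np.where(l==i);print(n,st[i],cv2.minAreaRect(np.c_[xs+x0,ys+y0].astype(np.float32)))
for n,im,R in(("top",t,(190,205,230,255)),("side",s,(180,215,225,275))):
    x0,y0,x1,y1=R;h=cv2.cvtColor(im[y0:y1,x0:x1],cv2.COLOR_BGR2HSV)
    m=cv2.inRange(h,(105,120,40),(128,255,255))
    ys,xs=np.where(m>0);P=np.c_[xs+x0,ys+y0];print(n,len(P),cv2.minAreaRect(P.astype(np.float32)),P.min(0),P.max(0))
E
```

```text
Traceback (most recent call last):
ValueError: attempt to get argmax of an empty sequence
```

View pics/crop.png

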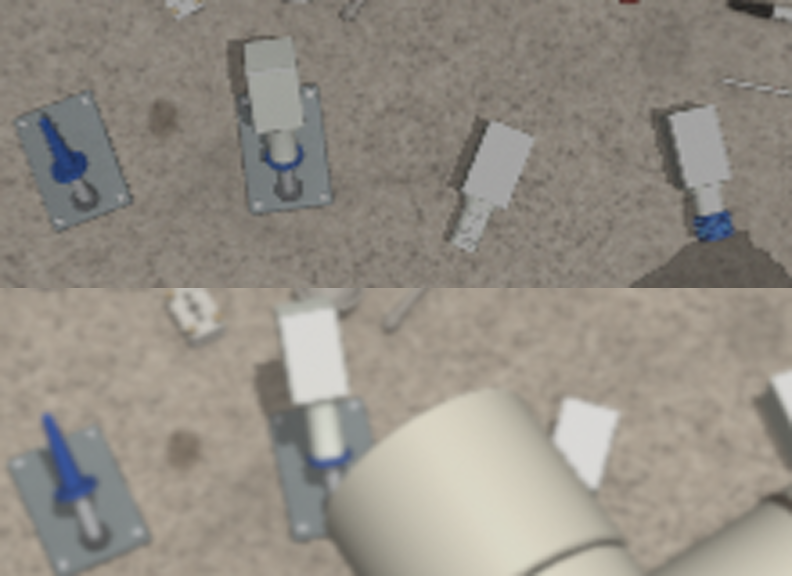

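The crop confirms the choice. The uncapped bottle's body is at top px (328,230) with its mouth at (319,253). The blue peg's tip is at top px (202,217) and side px (193,225), and its collar is at top px (209,230) and side px (201,245).

```bash
python3 - <<'E'
from h import *
t=cv2.imread("pics/top0.png");s=cv2.imread("pics/side0.png")
c=lambda x,y:(190+(x+.5)/3.6-.5,185+(y+.5)/3.6-.5)
cs=lambda x,y:(180+(x+.5)/3.6-.5,190+(y+.5-288)/3.6-.5)
B=plane("top",[c(489,122),c(535,133),c(508,208),c(463,190)],.05);print("body corners",B.round(4).tolist())
print("ctr",B.mean(0).round(4)); print("mouth",plane("top",[c(465,246)],.025).round(4))
S=plane("side",[cs(567,398),cs(618,411),cs(598,487)],.05);print("side corners",S.round(4).tolist())
print("tip",tri(cs(46,414),c(43,115)).round(4),"collar",tri(cs(75,490),c(68,162)).round(4))
# used peg scale
P=plane("top",[c(15,120),c(90,92),c(132,203),c(58,230)],.01);print("plate top",P.round(4).tolist())
Q=plane("side",[cs(8,463),cs(98,428),cs(150,540),cs(62,576)],.01);print("plate side",Q.round(4).tolist())
for M in(P,Q): e=(M[0]+M[1]-M[2]-M[3])/2;f=(M[1]+M[2]-M[0]-M[3])/2;print(M.mean(0).round(4),np.degrees(np.arctan2(e[1],e[0])),np.degrees(np.arctan2(f[1],f[0]))+90)
for n,im,R in(("top",t,(311,205,345,262)),("side",s,(333,215,360,245))):
    x0,y0,x1,y1=R;g=cv2.cvtColor(im[y0:y1,x0:x1],cv2.COLOR_BGR2HSV)
    m=cv2.inRange(g,(0,0,165),(180,25,255));k,l,st,_=cv2.connectedComponentsWithStats(m);i=1+st[1:,4].argmax() if k>1 else 0
    ys,xs=np.where(l==i);print(n,st[i],cv2.minAreaRect(np.c_[xs+x0,ys+y0].astype(np.float32)))
for n,im,R in(("top",t,(190,205,230,255)),("side",s,(180,215,225,275))):
    x0,y0,x1,y1=R;h=cv2.cvtColor(im[y0:y1,x0:x1],cv2.COLOR_BGR2HSV)
    m=cv2.inRange(h,(105,140,40),(128,255,255))
    ys,xs=np.where(m>0);P=np.c_[xs+x0,ys+y0];print(n,len(P),P.min(0),P.max(0),P[P[:,1].argmin()])
E
```

```text
body corners [[0.5008, -0.1256, 0.05], [0.4884, -0.173, 0.05], [0.4118, -0.1427, 0.05], [0.4314, -0.0968, 0.05]]
ctr [ 0.4581 -0.1345  0.05  ]
mouth [[ 0.3724 -0.1001  0.025 ]]
side corners [[0.4996, -0.1298, 0.05], [0.4816, -0.1727, 0.05], [0.4096, -0.1427, 0.05]]
tip [0.5166 0.3278 0.0833] collar [0.4691 0.3126 0.0265]
plate top [[0.5151, 0.3725, 0.01], [0.5432, 0.2922, 0.01], [0.4246, 0.2493, 0.01], [0.3977, 0.3282, 0.01]]
plate side [[0.5108, 0.3724, 0.01], [0.5374, 0.2905, 0.01], [0.4211, 0.2495, 0.01], [0.3952, 0.3275, 0.01]]
[0.4702 0.3106 0.01  ] 20.299951651309556 19.047405867205185
[0.4661 0.31   0.01  ] 20.35051497016715 18.163623830794734
top [12 20 13  8 21] ((328.79730224609375, 228.21621704101562), (5.231143951416016, 11.508515357971191), 54.462318420410156)
side [  0   5  20  25 326] ((341.21697998046875, 231.99057006835938), (16.895347595214844, 22.66448974609375), 15.945394515991211)
top 83 [202 218] [213 235] [202 218]
side 73 [193 227] [204 247] [193 227]
```

```bash
python3 - <<'E'
from h import *
for n,R in(("top",(196,210,220,242)),("side",(187,220,212,254))):
    x0,y0,x1,y1=R;im=cv2.imread(f"pics/{n}0.png")[y0:y1,x0:x1].astype(float)
    b=im[:,:,0]-im[:,:,2];bg=np.median(b);a=np.clip((b-25)/60,0,1)
    print(n,bg,b.max());xs=np.arange(x0,x1)
    for r in range(a.shape[0]):
        s=a[r].sum()
        if s>.3:
            w=np.where(a[r]>.5)[0];print(r+y0,round(s,2),round((a[r]*xs).sum()/s,2),(w+x0).tolist()[:1],(w+x0).tolist()[-1:],)
E
```

```text
top 7.0 81.0
218 1.58 201.85 [202] [202]
219 2.18 202.1 [201] [203]
220 2.2 202.62 [202] [203]
221 2.53 203.28 [202] [204]
222 2.6 203.78 [203] [205]
223 2.55 204.29 [203] [205]
224 3.02 204.9 [204] [206]
225 2.92 205.49 [204] [207]
226 3.4 205.99 [205] [207]
227 5.43 207.73 [205] [211]
228 5.95 208.68 [205] [212]
229 6.18 209.08 [206] [213]
230 6.73 209.02 [206] [213]
231 7.08 208.69 [205] [213]
232 6.42 208.51 [205] [212]
233 6.32 208.3 [205] [211]
234 5.08 208.03 [206] [210]
235 2.27 207.56 [207] [208]
side 7.0 98.0
225 0.78 192.57 [] []
226 1.95 192.91 [192] [193]
227 2.18 193.16 [193] [194]
228 2.5 193.69 [193] [194]
229 2.58 194.06 [193] [195]
230 2.85 194.47 [194] [195]
231 2.98 194.89 [194] [196]
232 3.25 195.35 [194] [196]
233 3.58 195.69 [194] [197]
234 3.95 195.99 [195] [197]
235 4.15 196.33 [195] [198]
236 4.27 196.74 [195] [198]
237 4.38 197.17 [195] [199]
238 4.62 197.54 [196] [199]
239 4.7 197.96 [196] [200]
240 4.83 198.41 [196] [200]
241 5.13 198.81 [197] [201]
242 6.35 200.03 [197] [202]
243 7.5 200.94 [197] [205]
244 7.87 201.19 [198] [205]
245 8.05 200.94 [197] [205]
246 7.8 200.3 [196] [204]
247 6.43 199.3 [196] [202]
248 3.52 198.43 [197] [200]
249 0.48 197.66 [] []
```

```bash
cat >> h.py <<'E'
from scipy.spatial.transform import Rotation as Ro
def pz(yaw): y=np.radians(yaw);return np.array([np.cos(y)*.7071,np.sin(y)*.7071,.7071])
def plan(x,R,n,o=None):
    "rows from the measured pose to TCP x, rotation R"
    o=o or monitor.get_obs();R0=Ro.from_euler('xyz',o['tcp_rot'],degrees=True)
    w=(R0.inv()*R).as_rotvec()/n;p=R0.inv().apply(np.array(x)-o['ee_pos'])
    S=sum((Ro.from_rotvec(w*k).as_matrix() for k in range(n)),np.zeros((3,3)))
    v=np.linalg.solve(S,p)
    print(n,"rows: shift",(v/.04).round(3),"turn",(w/.1).round(3))
def tool(yaw,tilt):
    "tool x at yaw; z down, tilted forward to yaw by tilt"
    return Ro.from_euler('z',yaw,degrees=True)*Ro.from_euler('y',-tilt,degrees=True)*Ro.from_euler('x',180,degrees=True)
E
python3 - <<'E'
from h import *
for n,t,c in(("top",(201.6,217.6),(208.9,231)),("side",(192.6,225.3),(200.7,245))):
    T=plane(n,[t],.093)[0];C=plane(n,[c],.0445)[0];d=T-C
    print(n,T.round(4),C.round(4),np.degrees(np.arctan2(d[1],d[0])),np.hypot(*d[:2]))
print(tool(20,45).as_matrix().round(2))
R=tool(-22,0);g=np.array([.4568,-.1355,.026])+.008*np.array([.927,-.375,0])
print(g)
for h in(.10,0): plan(g+[0,0,.155+h],R,16)
E
```

```text
top [0.5126 0.3266 0.093 ] [0.464  0.3092 0.0445] 19.681686557467426 0.05158694562739671
side [0.5087 0.3254 0.093 ] [0.4624 0.3085 0.0445] 20.056853736144394 0.04931554805716792
[[ 0.66  0.34  0.66]
 [ 0.24 -0.94  0.24]
 [ 0.71  0.   -0.71]]
[ 0.464216 -0.1385    0.026   ]
16 rows: shift [ 0.398 -0.554  0.193] turn [-0.001  0.     0.517]
16 rows: shift [ 0.398 -0.554  0.349] turn [-0.001  0.     0.517]
```

Call:
{"op": "carry_out", "data": {"targets": "0.4 -0.55 0.19 0 0 0.52 1;0.4 -0.55 0.19 0 0 0.52 1;0.4 -0.55 0.19 0 0 0.52 1;0.4 -0.55 0.19 0 0 0.52 1;0.4 -0.55 0.19 0 0 0.52 1;0.4 -0.55 0.19 0 0 0.52 1;0.4 -0.55 0.19 0 0 0.52 1;0.4 -0.55 0.19 0 0 0.52 1", "newtons": 40}}

```text
time: 0.77
ee_pos: [0.3138, -0.2937, 0.3433]
tcp_rot: [-180.0, 0.0, 1.4]
wrist_force: [1.9, 0.4, 0.3]
opening: 0.0854
grasp_force: 0.0
```

Call:
{"op": "carry_out", "data": {"targets": "0.4 -0.55 0.19 0 0 0.52 1;0.4 -0.55 0.19 0 0 0.52 1;0.4 -0.55 0.19 0 0 0.52 1;0.4 -0.55 0.19 0 0 0.52 1;0.4 -0.55 0.19 0 0 0.52 1;0.4 -0.55 0.19 0 0 0.52 1;0.4 -0.55 0.19 0 0 0.52 1;0.4 -0.55 0.19 0 0 0.52 1"}}

```text
time: 1.43
ee_pos: [0.4581, -0.1643, 0.2825]
tcp_rot: [-178.9, 0.0, -19.8]
wrist_force: [-0.4, 0.0, -0.3]
opening: 0.0853
grasp_force: 0.0
```

```bash
python3 - <<'E'
from h import *
im=np.vstack([cv2.resize(camera(n)[y:y+80,x:x+220],None,fx=3.6,fy=3.6,interpolation=cv2.INTER_CUBIC) for n,x,y in(("top",240,185),("side",250,190))])
cv2.imwrite("pics/above.png",im[:,:,::-1])
o=monitor.get_obs();print(o['time'],o['ee_pos'],o['tcp_rot'])
g=np.array([.4642,-.1385,.026]);plan(g+[0,0,.155],tool(-22,0),7)
E
```

```text
1.5333 [ 0.45771543 -0.16719645  0.28120679] [-1.78932400e+02  1.48303788e-01 -2.02591403e+01]
7 rows: shift [-0.015 -0.1    0.359] turn [-0.027  0.004  0.043]
```

View pics/above.png

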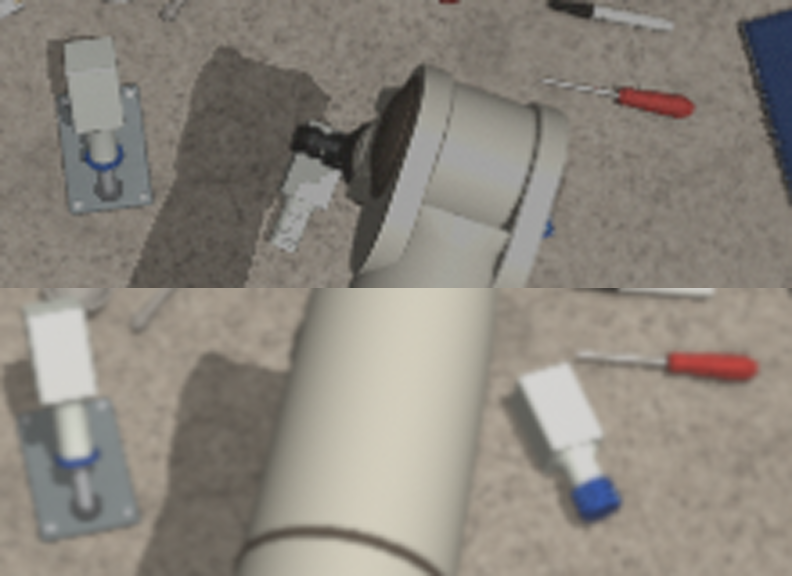

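The gripper is above the bottle, about 28 mm short sideways. I'll shift it sideways, then lower it.

Call:
{"op": "carry_out", "data": {"targets": "-0.05 -0.2 0.2 -0.05 0 0.1 1;-0.05 -0.2 0.2 -0.05 0 0.1 1;0 -0.2 0.2 -0.05 0 0.1 1;0 -0.1 0.2 -0.04 0 0 1;0 0 0.3 0 0 0 1;0 0 0.3 0 0 0 1;0 0 0.2 0 0 0 1;0 0 0 0 0 0 1"}}

```text
time: 2.2
ee_pos: [0.4528, -0.1643, 0.2172]
tcp_rot: [-179.0, 0.2, -20.2]
wrist_force: [-0.1, 0.3, -0.4]
opening: 0.0854
grasp_force: 0.0
```

```bash
python3 - <<'E'
from h import *
o=monitor.get_obs();print(o['time'],o['ee_pos'],o['tcp_rot'])
g=np.array([.4642,-.1385,.026]);plan(g+[0,0,.155],tool(-22,0),5)
E
```

```text
2.2 [ 0.45279833 -0.16433546  0.21718281] [-179.00511741    0.22426903  -20.16991519]
5 rows: shift [ 0.008 -0.139  0.182] turn [-0.035  0.008  0.064]
```

Call:
{"op": "carry_out", "data": {"targets": "0 -0.2 0 0 0 0 1;0 -0.2 0 0 0 0 1;0 -0.2 0 0 0 0 1;0 0 0 0 0 0 1;0 0 0 0 0 0 1;0 0 0 0 0 0 1;0 0 0 0 0 0 1;0 0 0 0 0 0 1"}}

```text
time: 2.87
ee_pos: [0.4568, -0.1557, 0.2201]
tcp_rot: [-178.5, 0.0, -19.2]
wrist_force: [0.9, -0.2, 0.2]
opening: 0.0854
grasp_force: 0.0
```

```bash
python3 - <<'E'
from h import *
o=monitor.get_obs();print({k:np.round(v,3) for k,v in o.items()})
E
```

```text
{'time': np.float64(2.867), 'q': array([-19.181,  -3.666, -19.103,  74.606,   1.545, 179.992]), 'qd': array([-0.059,  0.032, -0.14 , -0.051, -0.017, -0.002]), 'joint_efforts': array([ 5.8000e-02, -4.2109e+01,  4.6175e+01,  9.0000e-03,  8.8000e-02,
       -0.0000e+00]), 'ee_pos': array([ 0.457, -0.156,  0.22 ]), 'tcp_rot': array([-1.78455e+02,  4.30000e-02, -1.91730e+01]), 'wrist_force': array([ 0.856, -0.17 ,  0.22 ]), 'torque': array([-0.   ,  0.009,  0.018]), 'grasp_force': np.float64(0.0), 'opening': np.float64(0.085)}
```

Joint 6 is at its limit, so I'll take the same grasp turned half a turn, lifting first.

Call:
{"op": "carry_out", "data": {"targets": "0 0 -0.5 0 0 -0.9 1;0 0 -0.5 0 0 -0.97 1;0 0 -0.5 0 0 -0.97 1;0 0 0 0 0 -0.97 1;0 0 0 0 0 -0.97 1;0 0 0 0 0 -0.97 1;0 0 0 0 0 -0.97 1;0 0 0 0 0 -0.97 1"}}

```text
time: 3.53
ee_pos: [0.4563, -0.1573, 0.28]
tcp_rot: [-178.9, -1.0, 25.1]
wrist_force: [-0.5, 0.8, -0.9]
opening: 0.0854
grasp_force: 0.0
```

Call:
{"op": "carry_out", "data": {"targets": "0 0 0 0 0 -0.97 1;0 0 0 0 0 -0.97 1;0 0 0 0 0 -0.97 1;0 0 0 0 0 -0.97 1;0 0 0 0 0 -0.97 1;0 0 0 0 0 -0.97 1;0 0 0 0 0 -0.97 1;0 0 0 0 0 -0.97 1"}}

```text
time: 4.2
ee_pos: [0.4563, -0.1573, 0.28]
tcp_rot: [-179.9, -1.5, 69.6]
wrist_force: [-0.3, 0.3, 0.4]
opening: 0.0854
grasp_force: 0.0
```

Call:
{"op": "carry_out", "data": {"targets": "0 0 0 0 0 -0.97 1;0 0 0 0 0 -0.97 1;0 0 0 0 0 -0.97 1;0 0 0 0 0 -0.97 1;0 0 0 0 0 -0.97 1;0 0 0 0 0 -0.97 1;0 0 0 0 0 -0.97 1;0 0 0 0 0 -0.97 1"}}

```text
time: 4.87
ee_pos: [0.4563, -0.1573, 0.28]
tcp_rot: [179.0, -1.2, 114.1]
wrist_force: [0.5, -0.6, -0.7]
opening: 0.0853
grasp_force: 0.0
```

Call:
{"op": "carry_out", "data": {"targets": "0 0 0 0 0 -0.97 1;0 0 0 0 0 -0.97 1;0 0 0 0 0 -0.97 1;0 0 0 0 0 -0.97 1;0 0 0 0 0 -0.97 1;0 0 0 0 0 -0.97 1;0 0 0 0 0 0 1;0 0 0 0 0 0 1"}}

```text
time: 5.53
ee_pos: [0.4563, -0.1573, 0.28]
tcp_rot: [178.5, -0.4, 147.0]
wrist_force: [-0.8, 0.9, 0.8]
opening: 0.0852
grasp_force: 0.0
```

```bash
cat >> h.py <<'E'
def tool2(yaw,tilt): return tool(yaw,tilt)*Ro.from_euler('z',180,degrees=True)
E
python3 - <<'E'
from h import *
o=monitor.get_obs();print(o['time'],o['ee_pos'],o['tcp_rot'],o['q'].round(1))
g=np.array([.4642,-.1385,.026]);plan(g+[0,0,.155+.08],tool2(-22,0),5);plan(g+[0,0,.155],tool2(-22,0),8)
E
```

```text
5.5333 [ 0.45632261 -0.15727253  0.27998869] [178.5092902   -0.41971912 146.98731529] [-19.4  -4.8 -13.5  81.4   1.5  13.6]
5 rows: shift [0.01  0.1   0.097] turn [ 0.053 -0.01  -0.385]
8 rows: shift [0.005 0.059 0.31 ] turn [ 0.033 -0.006 -0.24 ]
```

Call:
{"op": "carry_out", "data": {"targets": "0 0.12 0.1 0.07 -0.01 -0.48 1;0.01 0.12 0.1 0.07 -0.01 -0.48 1;0.01 0.12 0.1 0.07 -0.01 -0.48 1;0.01 0.12 0.1 0.06 -0.01 -0.48 1;0 0 0.3 0 0 0 1;0 0 0.2 0 0 0 1;0 0 0.1 0 0 0 1;0 0 0 0 0 0 1"}}

```text
time: 6.2
ee_pos: [0.464, -0.1397, 0.2388]
tcp_rot: [-180.0, -0.2, 158.0]
wrist_force: [-0.1, -0.7, 0.5]
opening: 0.0852
grasp_force: 0.0
```

```bash
python3 - <<'E'
from h import *
o=monitor.get_obs();print(o['time'],o['ee_pos'],o['tcp_rot'],o['q'].round(1))
g=np.array([.4642,-.1385,.026]);plan(g+[0,0,.155],tool2(-22,0),6)
E
```

```text
6.2 [ 0.46404776 -0.13970492  0.23880758] [-1.79977544e+02 -1.69766120e-01  1.58034705e+02] [-16.8  -3.8 -17.1  76.8  -0.    5.2]
6 rows: shift [0.001 0.005 0.241] turn [-0.001 -0.005  0.001]
```

Call:
{"op": "carry_out", "data": {"targets": "0 0 0.25 0 0 0 1;0 0 0.3 0 0 0 1;0 0 0.3 0 0 0 1;0 0 0.25 0 0 0 1;0 0 0.2 0 0 0 1;0 0 0.13 0 0 0 1;0 0 0 0 0 0 1;0 0 0 0 0 0 1"}}

```text
time: 6.87
ee_pos: [0.4645, -0.1396, 0.183]
tcp_rot: [-180.0, -0.1, 158.2]
wrist_force: [0.2, -0.4, 0.1]
opening: 0.0856
grasp_force: 0.0
```

Call:
{"op": "carry_out", "data": {"targets": "0 0 0 0 0 0 -1;0 0 0 0 0 0 -1;0 0 0 0 0 0 -1;0 0 0 0 0 0 -1;0 0 0 0 0 0 -1;0 0 0 0 0 0 -1;0 0 0 0 0 0 -1;0 0 0 0 0 0 -1", "newtons": 40}}

```text
time: 7.53
ee_pos: [0.4648, -0.1397, 0.1839]
tcp_rot: [180.0, 0.0, 158.2]
wrist_force: [-0.3, 1.2, 6.2]
opening: 0.0503
grasp_force: 41.1
```

Call:
{"op": "carry_out", "data": {"targets": "0 0 -0.2 0 0 0 -1;0 0 -0.5 0 0 0 -1;0 0 -0.8 0 0 0 -1;0 0 -0.8 0 0 0 -1;0 0 -0.8 0 0 0 -1;0 0 -0.8 0 0 0 -1;0 0 -0.5 0 0 0 -1;0 0 -0.2 0 0 0 -1"}}

```text
time: 8.2
ee_pos: [0.4647, -0.1396, 0.3708]
tcp_rot: [180.0, 0.2, 158.2]
wrist_force: [0.5, -0.1, -0.6]
opening: 0.0501
grasp_force: 40.9
```

```bash
cat >> h.py <<'E'
C=np.array([.4625,.309,.045]);MT=np.array([.104,0,.159])
def tcp(d,yaw=20,tilt=45): R=tool2(yaw,tilt);return C+d*pz(yaw)-R.apply(MT),R
E
python3 - <<'E'
from h import *
o=monitor.get_obs();print(o['time'],o['ee_pos'],o['tcp_rot'],o['q'].round(1))
x,R=tcp(.11);print(x,R.as_euler('xyz',degrees=True))
plan(x+[0,0,.13],R,24)
im=camera("top");cv2.imwrite("pics/lift.png",cv2.resize(im[180:270,190:410],None,fx=3.6,fy=3.6)[:,:,::-1])
E
```

```text
8.2 [ 0.46472373 -0.13964314  0.37082474] [179.99741415   0.20288129 158.16255338] [-16.7  -4.6  -3.3  91.1  -0.    5.1]
[0.49904477 0.32230121 0.30875008] [-180.   45. -160.]
24 rows: shift [-0.038  0.499 -0.037] turn [-0.12  -0.311 -0.288]
```

View pics/lift.png

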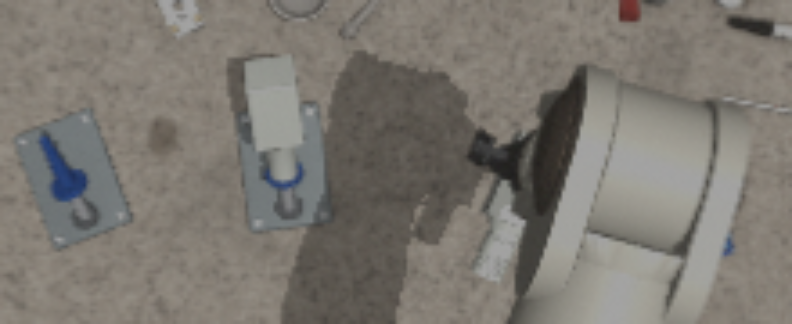

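The bottle is gripped and lifted: its neck shows at crop px (495,260), with a shadow beside it. Next I'll carry it past the used peg and tilt it on the way.

Call:
{"op": "carry_out", "data": {"targets": "-0.02 0.25 -0.02 -0.06 -0.16 -0.14 -1;-0.04 0.5 -0.04 -0.12 -0.31 -0.29 -1;-0.04 0.5 -0.04 -0.12 -0.31 -0.29 -1;-0.04 0.5 -0.04 -0.12 -0.31 -0.29 -1;-0.04 0.5 -0.04 -0.12 -0.31 -0.29 -1;-0.04 0.5 -0.04 -0.12 -0.31 -0.29 -1;-0.04 0.5 -0.04 -0.12 -0.31 -0.29 -1;-0.04 0.5 -0.04 -0.12 -0.31 -0.29 -1"}}

```text
time: 8.92
ee_pos: [0.5169, 0.0022, 0.3827]
tcp_rot: [176.3, 13.7, 170.3]
wrist_force: [-0.2, -0.3, -0.9]
opening: 0.05
grasp_force: 40.9
```

Call:
{"op": "carry_out", "data": {"targets": "-0.04 0.5 -0.04 -0.12 -0.31 -0.29 -1;-0.04 0.5 -0.04 -0.12 -0.31 -0.29 -1;-0.04 0.5 -0.04 -0.12 -0.31 -0.29 -1;-0.04 0.5 -0.04 -0.12 -0.31 -0.29 -1;-0.04 0.5 -0.04 -0.12 -0.31 -0.29 -1;-0.04 0.5 -0.04 -0.12 -0.31 -0.29 -1;-0.04 0.5 -0.04 -0.12 -0.31 -0.29 -1;-0.04 0.5 -0.04 -0.12 -0.31 -0.29 -1"}}

```text
time: 9.58
ee_pos: [0.5311, 0.1596, 0.4102]
tcp_rot: [175.6, 28.9, -176.5]
wrist_force: [0.3, -0.8, -1.8]
opening: 0.0501
grasp_force: 40.9
```

Call:
{"op": "carry_out", "data": {"targets": "-0.04 0.5 -0.04 -0.12 -0.31 -0.29 -1;-0.04 0.5 -0.04 -0.12 -0.31 -0.29 -1;-0.04 0.5 -0.04 -0.12 -0.31 -0.29 -1;-0.04 0.5 -0.04 -0.12 -0.31 -0.29 -1;-0.04 0.5 -0.04 -0.12 -0.31 -0.29 -1;-0.04 0.5 -0.04 -0.12 -0.31 -0.29 -1;-0.04 0.5 -0.04 -0.12 -0.31 -0.29 -1;-0.02 0.25 -0.02 -0.06 -0.16 -0.14 -1"}}

```text
time: 10.25
ee_pos: [0.5043, 0.3064, 0.4342]
tcp_rot: [179.0, 42.9, -161.9]
wrist_force: [0.2, 0.4, -1.6]
opening: 0.0502
grasp_force: 40.9
```

```bash
python3 - <<'E'
from h import *
o=monitor.get_obs();print(o['time'],o['ee_pos'],o['tcp_rot'],o['q'].round(1))
x,R=tcp(.10);plan(x+[0,0,.05],R,8);plan(x,R,8)
E
```

```text
10.25 [0.5042775  0.30642291 0.43424984] [ 178.99326855   42.89376814 -161.90981981] [ 33.  -13.5 -11.5  49.9  -9.1  11. ]
8 rows: shift [0.194 0.05  0.172] turn [-0.007 -0.046 -0.03 ]
8 rows: shift [0.302 0.049 0.285] turn [-0.007 -0.046 -0.03 ]
```

Call:
{"op": "carry_out", "data": {"targets": "0.2 0.05 0.2 -0.01 -0.05 -0.03 -1;0.35 0.05 0.33 -0.01 -0.05 -0.03 -1;0.4 0.05 0.38 -0.01 -0.05 -0.03 -1;0.4 0.05 0.38 -0.01 -0.05 -0.03 -1;0.4 0.05 0.38 -0.01 -0.05 -0.03 -1;0.35 0.05 0.33 0 -0.05 -0.03 -1;0.2 0.05 0.18 0 -0.05 -0.03 -1;0.1 0.05 0.1 0 -0.03 -0.03 -1"}}

```text
time: 10.92
ee_pos: [0.4929, 0.3182, 0.3]
tcp_rot: [-179.9, 44.8, -160.2]
wrist_force: [0.1, 0.4, 0.2]
opening: 0.0502
grasp_force: 40.9
```

Call:
{"op": "carry_out", "data": {"targets": "0 0 0 0 0 0 -1;0 0 0 0 0 0 -1;0 0 0 0 0 0 -1;0 0 0 0 0 0 -1;0 0 0 0 0 0 -1;0 0 0 0 0 0 -1;0 0 0 0 0 0 -1;0 0 0 0 0 0 -1"}}

```text
time: 11.58
ee_pos: [0.494, 0.3185, 0.3047]
tcp_rot: [180.0, 45.2, -160.3]
wrist_force: [0.5, 0.2, -0.7]
opening: 0.0503
grasp_force: 40.9
```

```bash
python3 - <<'E'
from h import *
o=monitor.get_obs();print(o['time'],o['ee_pos'],o['tcp_rot'])
x,R=tcp(.10);plan(x,R,1,o)
R0=Ro.from_euler('xyz',o['tcp_rot'],degrees=True);m=o['ee_pos']+R0.apply(MT);print("mouth pred",m)
L=[]
for n in("top","side"):
    im=camera(n)[:,:,::-1].copy();cv2.imwrite(f"pics/{n}1.png",im);p=proj(n,[m,C,C+.07*pz(20)]);print(n,p.round(1).tolist())
    x0,y0=(p[0]-[36,30]).astype(int);print(x0,y0)
    L.append(cv2.resize(im[y0:y0+64,x0:x0+66],None,fx=6,fy=6,interpolation=cv2.INTER_CUBIC))
cv2.imwrite("pics/pre.png",np.hstack(L))
E
```

```text
11.5833 [0.49399654 0.31847769 0.30470241] [ 179.97348031   45.15080015 -160.28902422]
1 rows: shift [0.072 0.047 0.035] turn [-0.031  0.026 -0.036]
mouth pred [0.53104446 0.33182895 0.11883634]
top [[198.7, 212.2], [208.9, 231.4], [201.7, 218.6]]
162 182
side [[189.1, 215.2], [200.5, 244.9], [192.3, 225.0]]
153 185
```

View pics/pre.png

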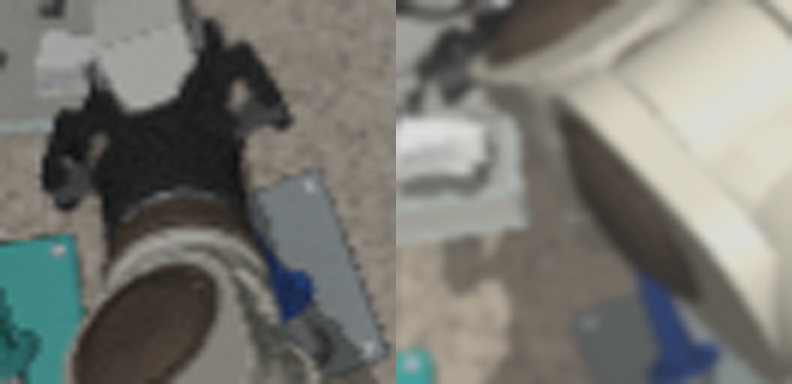

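The top view shows the gripper holding the bottle (body at about top px (186,190)) over the blue peg. The mouth and the peg tip are hidden by the wrist. I'll check the visible bottle end against the prediction.

```bash
python3 - <<'E'
from h import *
o=monitor.get_obs();R0=Ro.from_euler('xyz',o['tcp_rot'],degrees=True)
m=o['ee_pos']+R0.apply(MT)
P=[m+R0.apply([-.135,y,z]) for y in(-.025,.025) for z in(-.025,.025)]+[m+R0.apply([-.055,y,-.025]) for y in(-.025,.025)]
p=proj("top",P);print(((p-[162,182])*6).round(0).tolist())
im=cv2.imread("pics/top1.png")[160:215,150:230]
cv2.imwrite("pics/pre2.png",cv2.resize(im,None,fx=9,fy=9,interpolation=cv2.INTER_CUBIC));print(((p-[150,160]+.5)*9).round(0).tolist())
E
```

```text
[[172.0, 21.0], [165.0, -30.0], [86.0, 54.0], [81.0, 2.0], [229.0, 126.0], [146.0, 157.0]]
[[371.0, 234.0], [359.0, 157.0], [242.0, 283.0], [234.0, 205.0], [455.0, 391.0], [332.0, 438.0]]
```

View pics/pre2.png

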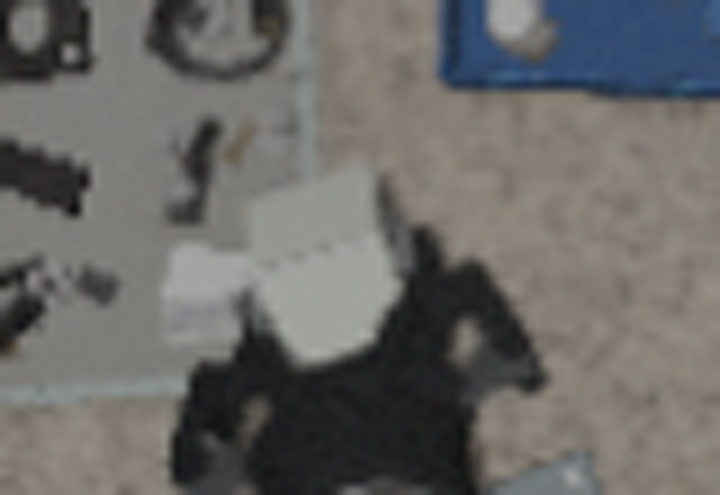

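```bash
python3 - <<'E'
from h import *
R=Ro.from_euler('xyz',[179.997,.203,158.16],degrees=True);x=np.array([.4647,-.1396,.3708])
pts=[[.104,-.0175,.159],[.104,.0175,.159],[.054,-.025,.134],[.054,.025,.134]]
p=proj("top",x+R.apply(pts));print("lift pred crop",((p-[190,180]+.5)*3.6).round(0).tolist())
im=cv2.imread("pics/lift.png")[220:300,440:560];cv2.imwrite("pics/l2.png",cv2.resize(im,None,fx=5,fy=5,interpolation=cv2.INTER_CUBIC))
# bottle base in top1: bright low-sat quad
im=cv2.imread("pics/top1.png");g=im[170:205,175:200];h=cv2.cvtColor(g,cv2.COLOR_BGR2HSV)
for r in range(6,34):print(r+170,' '.join(f"{v:3d}" for v in g[r,:,1]))
E
```

```text
lift pred crop [[508.0, 287.0], [472.0, 273.0], [539.0, 239.0], [487.0, 220.0]]
176  98  96 115 123 128 131 126 118 133 136 119 120 117 120 124 123 120 125 128 127 124 128 133 135 133
177  94 100 120 121 125 126 122 121 132 138 127 121 123 126 133 131 123 129 133 128 124 127 126 132 135
178 115 109 123 121 124 123 120 124 132 139 129 123 130 138 143 136 127 129 129 126 122 124 128 131 137
179 122 119 123 123 124 124 121 115 128 140 133 138 145 147 148 147 130 105 112 127 125 124 130 135 134
180 125 125 122 123 122 116 123 127 138 146 146 148 149 148 149 150 129  86 106 125 129 124 125 133 131
181 121 123 123 122 130 140 143 145 148 151 148 150 150 149 149 152 124  74  91 115 129 128 132 132 131
182 124 127 134 143 145 147 149 148 148 151 148 150 150 149 149 149 124  72  79 112 130 132 136 136 131
183 123 126 138 149 149 150 150 150 149 150 149 151 150 150 151 149 130  86  78  95 118 129 132 129 130
184 124 126 137 150 149 149 150 150 152 149 150 150 150 149 149 150 135  91  78  84 108 117 119 122 122
185 122 124 135 150 149 150 149 152 150 149 150 151 150 148 150 150 140 107  80  92 
[... 1191 characters left out ...]
 134 162 162 163 161 163 161 161 162 162 125  35  35  29  30  37  33  27  36
198 115  63  31  29  35  36  92 143 162 163 163 162 160 161 142 100  61  34  35  27  29  33  33  31  36
199 108  30  30  29  31  35  57 103 144 163 161 152 123  90  70  45  27  31  30  28  28  31  32  30  49
200  52  32  29  29  26  33  37  72  98  98  90  72  53  36  31  31  30  34  31  28  30  35  32  30  37
201  32  34  32  33  32  31  32  39  46  39  39  31  33  33  34  36  34  33  29  32  37  33  37  32  32
202  32  34  31  29  29  30  28  33  33  30  30  37  36  37  37  35  35  31  29  33  30  34  34  35  36
203  35  34  28  32  34  30  31  35  31  28  31  31  26  29  34  35  36  29  29  27  29  33  38  33  37
```

View pics/l2.png

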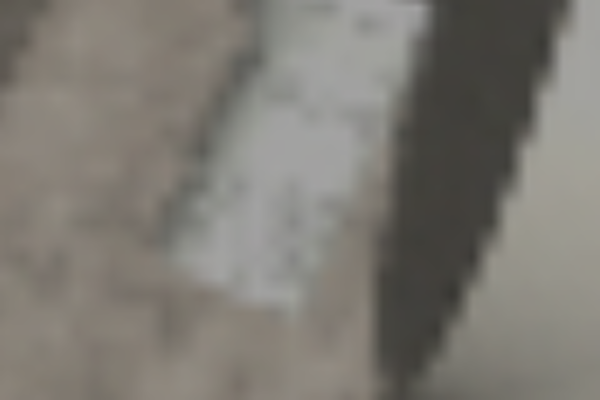

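The visible bottle end lies within about 1 px of the prediction, so the alignment is within the entry tolerance. I'll add a small sideways correction and feed the neck on, watching the forces.

Call:
{"op": "carry_out", "data": {"targets": "0 0.05 0.02 -0.03 0.03 -0.04 -1;0.1 0.05 0.02 0 0 0 -1;0.2 0 0 0 0 0 -1;0.25 0 0 0 0 0 -1;0.25 0 0 0 0 0 -1;0.2 0 0 0 0 0 -1;0.1 0 0 0 0 0 -1;0 0 0 0 0 0 -1"}}

```text
time: 12.35
ee_pos: [0.4636, 0.3116, 0.2711]
tcp_rot: [-179.9, 44.9, -159.9]
wrist_force: [0.1, -0.1, -1.3]
opening: 0.0503
grasp_force: 40.7
```

```bash
cat >> h.py <<'E'
def st():
    o=monitor.get_obs();R=Ro.from_euler('xyz',o['tcp_rot'],degrees=True)
    m=R.inv().apply(C+.002*np.array([-.34,.94,0])-o['ee_pos'])-MT
    print("t",o['time'],"left (tool axes, mm)",(m*1e3).round(1),"F tool",R.inv().apply(o['wrist_force']).round(1),"M tool",R.inv().apply(o['torque']).round(2),"ang",o['tcp_rot'].round(1),o['opening'])
E
python3 -c "from h import *;st()"
```

```text
t 12.35 left (tool axes, mm) [56.9  0.2 -0.1] F tool [ 0.8 -0.1  1. ] M tool [ 0.09  0.76 -0.03] ang [-179.9   44.9 -159.9] 0.05027582656470305
```

Call:
{"op": "carry_out", "data": {"targets": "0.1 0 0 0 0 0 -1;0.1 0 0 0 0 0 -1;0.1 0 0 0 0 0 -1;0.1 0 0 0 0 0 -1;0.1 0 0 0 0 0 -1;0.1 0 0 0 0 0 -1;0.05 0 0 0 0 0 -1;0 0 0 0 0 0 -1"}}

```text
time: 13.02
ee_pos: [0.4469, 0.3053, 0.2534]
tcp_rot: [-179.9, 44.9, -159.9]
wrist_force: [2.9, -4.6, -1.3]
opening: 0.0499
grasp_force: 40.7
```

```bash
python3 -c "from h import *;st()"
```

```text
t 13.0167 left (tool axes, mm) [31.9  0.5 -0.3] F tool [ 0.1 -5.4  1.7] M tool [ 0.94  0.39 -0.52] ang [-179.9   44.9 -159.9] 0.04994109782034926
```

The peg pushes on the mouth toward −y, so the bottle sits slightly yawed in the grip. I'll turn it back a little and shift it.

Call:
{"op": "carry_out", "data": {"targets": "0 -0.02 0 0 0 -0.1 -1;0 -0.02 0 0 0 -0.1 -1;0 -0.01 0 0 0 -0.1 -1;0 0 0 0 0 -0.1 -1;0 0 0 0 0 0 -1;0 0 0 0 0 0 -1;0 0 0 0 0 0 -1;0 0 0 0 0 0 -1"}}

```text
time: 13.68
ee_pos: [0.4478, 0.3039, 0.2539]
tcp_rot: [-177.7, 44.9, -156.7]
wrist_force: [-0.4, -1.2, -0.2]
opening: 0.05
grasp_force: 43.5
```

```bash
python3 -c "from h import *;st()"
```

```text
t 13.6833 left (tool axes, mm) [32.4  7.3 -0.2] F tool [ 0.7 -0.9 -0.4] M tool [-0.05  0.7  -0.02] ang [-177.7   44.9 -156.7] 0.04996847306920043
```

Call:
{"op": "carry_out", "data": {"targets": "0.08 0.003 0 0 0 0 -1;0.08 0.003 0 0 0 0 -1;0.08 0.003 0 0 0 0 -1;0.08 0.003 0 0 0 0 -1;0.08 0.003 0 0 0 0 -1;0 0 0 0 0 0 -1;0 0 0 0 0 0 -1;0 0 0 0 0 0 -1"}}

```text
time: 14.35
ee_pos: [0.4372, 0.2999, 0.2427]
tcp_rot: [-177.7, 44.9, -156.7]
wrist_force: [0.1, 0.7, -1.0]
opening: 0.0499
grasp_force: 43.5
```

```bash
python3 -c "from h import *;st()"
```

```text
t 14.35 left (tool axes, mm) [16.6  6.8 -0.2] F tool [0.4 0.6 0.9] M tool [ 0.01  0.75 -0.01] ang [-177.7   44.9 -156.7] 0.04993617651884618
```

No contact force. Continuing.

Call:
{"op": "carry_out", "data": {"targets": "0.06 0.002 0 0 0 0 -1;0.06 0.002 0 0 0 0 -1;0.05 0.002 0 0 0 0 -1;0.05 0.002 0 0 0 0 -1;0.03 0.002 0 0 0 0 -1;0 0 0 0 0 0 -1;0 0 0 0 0 0 -1;0 0 0 0 0 0 -1"}}

```text
time: 15.02
ee_pos: [0.4305, 0.2975, 0.2354]
tcp_rot: [-177.7, 44.9, -156.7]
wrist_force: [0.1, 1.4, -2.6]
opening: 0.0501
grasp_force: 43.7
```

```bash
python3 -c "from h import *;st()"
```

```text
t 15.0167 left (tool axes, mm) [ 6.2  6.4 -0.2] F tool [1.3 1.3 2.2] M tool [-0.13  0.74  0.06] ang [-177.7   44.9 -156.7] 0.05010286509486378
```

Call:
{"op": "carry_out", "data": {"targets": "0.04 0.01 0 0 0 0 -1;0.04 0.005 0 0 0 0 -1;0.03 0.002 0 0 0 0 -1;0.03 0.002 0 0 0 0 -1;0 0 0 0 0 0 -1;0 0 0 0 0 0 -1;0 0 0 0 0 0 -1;0 0 0 0 0 0 -1"}}

```text
time: 15.68
ee_pos: [0.4274, 0.2969, 0.2334]
tcp_rot: [-177.7, 45.2, -156.8]
wrist_force: [6.7, 1.2, 2.4]
opening: 0.0502
grasp_force: 42.5
```

```bash
python3 -c "from h import *;st()"
```

```text
t 15.6833 left (tool axes, mm) [3.3 5.7 0.1] F tool [-6.4 -1.4  3.1] M tool [ 0.23 -0.73 -0.17] ang [-177.7   45.2 -156.8] 0.05018576115346
```

Call:
{"op": "carry_out", "data": {"targets": "0.03 0.005 0.01 0 0 0 -1;0.03 0 0.01 0 0 0 -1;0.02 0 0 0 0 0 -1;0 0 0 0 0 0 -1;0 0 0 0 0 0 -1;0 0 0 0 0 0 -1;0 0 0 0 0 0 -1;0 0 0 0 0 0 -1"}}

```text
time: 16.35
ee_pos: [0.4267, 0.2967, 0.2328]
tcp_rot: [-177.7, 45.4, -156.8]
wrist_force: [9.6, 0.6, 9.0]
opening: 0.05
grasp_force: 41.6
```

```bash
python3 -c "from h import *;st()"
```

```text
t 16.35 left (tool axes, mm) [ 3.3  5.6 -0.3] F tool [-12.7  -3.2   0.3] M tool [ 0.63 -1.76 -0.37] ang [-177.7   45.4 -156.8] 0.04995364634893222
```

The mouth is seated on the collar. I'll ease off the force, open the gripper and back out along the fingers.

Call:
{"op": "carry_out", "data": {"targets": "-0.03 0 0 0 0 0 -1;-0.02 0 0 0 0 0 -1;0 0 0 0 0 0 0.3;0 0 0 0 0 0 0.4;0 0 0 0 0 0 0.6;0 0 0 0 0 0 1;0 0 0 0 0 0 1;0 0 0 0 0 0 1"}}

```text
time: 17.02
ee_pos: [0.4262, 0.2966, 0.2298]
tcp_rot: [-177.7, 44.9, -156.7]
wrist_force: [0.1, -0.7, -0.7]
opening: 0.0858
grasp_force: 0.0
```

Call:
{"op": "carry_out", "data": {"targets": "0 0 0 0 0 0 1;0 0 -0.1 0 0 0 1;0 0 -0.2 0 0 0 1;0 0 -0.3 0 0 0 1;0 0 -0.4 0 0 0 1;0 0 -0.5 0 0 0 1;0 0 -0.5 0 0 0 1;0 0 -0.5 0 0 0 1"}}

```text
time: 17.68
ee_pos: [0.3589, 0.272, 0.302]
tcp_rot: [-177.7, 44.9, -156.7]
wrist_force: [1.0, -0.8, -0.3]
opening: 0.0856
grasp_force: 0.0
```

Call:
{"op": "carry_out", "data": {"targets": "0 0 -0.5 0 0 0 1;-0.3 0 -0.5 0 0 0 1;-0.5 -0.5 -0.5 0 0 0 1;-0.5 -0.7 -0.5 0 0 0 1;-0.5 -0.7 -0.5 0 0 0 1;-0.5 -0.7 -0.5 0 0 0 1;-0.3 -0.5 -0.3 0 0 0 1;0 0 0 0 0 0 1"}}

```text
time: 18.35
ee_pos: [0.3856, 0.1519, 0.477]
tcp_rot: [-177.6, 45.4, -156.9]
wrist_force: [-0.1, -0.6, 1.2]
opening: 0.0852
grasp_force: 0.0
```

```bash
python3 - <<'E'
from h import *
st();L=[]
for n,x,y in(("top",170,170),("side",160,180)):
    im=camera(n)[:,:,::-1].copy();L.append(cv2.resize(im[y:y+90,x:x+76],None,fx=5,fy=5,interpolation=cv2.INTER_CUBIC))
cv2.imwrite("pics/end.png",np.hstack(L))
E
```

```text
t 18.35 left (tool axes, mm) [110.4 132.7 233.6] F tool [-0.6 -0.6 -1. ] M tool [0.01 0.58 0.  ] ang [-177.6   45.4 -156.9] 0.08522970906216296
```

View pics/end.png

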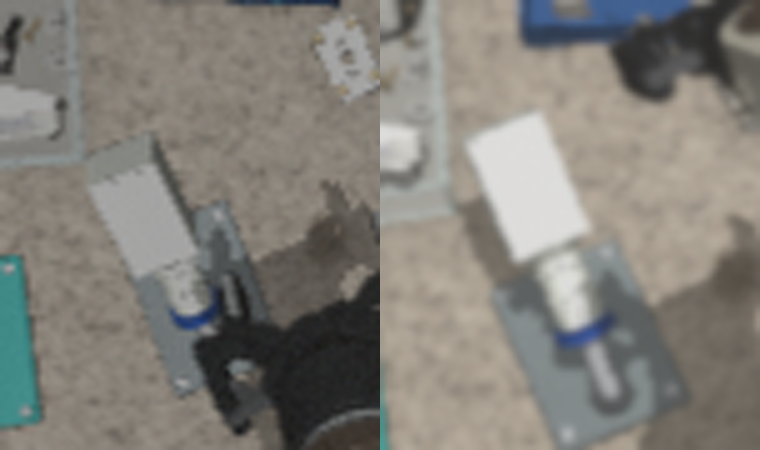

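The bottle hangs seated on the collar: neck at side px (274,300)/5 in the right-hand crop, with the blue collar directly at its mouth. The gripper is clear of it. Handing in.

```bash
python3 -c "
from workcell import bot
print(bot.job_done())"
```

```text
the job is handed in; nothing more can be done
None
```

The open bottle hangs neck down on the blue peg with its mouth on the collar, the capped bottle was not touched, and the job was handed in at about 18 s; no verdict was returned.

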